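Make up a breakfast tray in the back kitchen

TASK

First slide the empty round tray along the counter (do not lift it) until it is centred on the round cork mat. Then load it: the one pear out of the fruit basket, and every jam jar that is in the divided wooden box, the jars standing upright on the tray's floor; leave the apples in the basket and do not disturb the glass, shaker or canister. When the whole load is on the tray and the tray is on the mat, press the call button fully down and let it go.

Things in the scene. Friction and masses are not known exactly. Their poses are not given: they have to be found in the camera images.
- tray: Loose round black serving tray, 450 g, 216 mm across at the rim (204 mm at the foot) and 20 mm high; floor 4 mm thick, rim wall 4 mm thick and nearly upright, so the flat floor inside is about 196 mm across. Origin at the centre of the underside, z up. It slides on the counter at a few newtons; a finger can push it from outside or against the inside of its rim.
- mat: Fixed flat round cork mat, 250 mm across, practically flush with the counter (things slide onto it freely). Origin at its centre, on the counter. Tray and mat lie left and right of one another, either way round.
- basket: Fixed open blue plastic fruit basket, 280 mm (its x) by 180 mm (its y), 60 mm high, walls and floor 5 mm. Origin at the centre of its underside. It holds one pear and two apples in a row along its x, about 88 mm apart, in any order.
- pear: Loose yellow-green pear, 130 g, 54 mm across its belly (18 to 32 mm above its base), tapering to about 44 mm at 40 mm, 28 mm at 55 mm and a 24 mm neck, 78 mm tall with stem, standing on a flat base about 44 mm across. Origin at the centre of its base, z along its core towards the stem. It may be knocked over; it need not stand upright on the tray.
- apple1: Loose red apple, 66 mm across, 56 mm tall, flat base. Origin at the centre of its base. Stays in the basket.
- apple2: Another apple like apple1. Stays in the basket.
- rack: Fixed open light-wood box, 125 mm (its x) by 295 mm (its y), 26 mm high, walls and floor 5 mm, its four dividers make a row of five compartments along its y, each about 53 mm wide in y and 115 mm long in x, so fingers fit in when they close along the box's x. Origin at the centre of its underside.
- jar1: Loose squat jam jar, 40 mm diameter, 36 mm tall, 60 g, amber glass with a white lid; origin at the centre of its base, z up through the lid. At the start it stands in one compartment of the wooden box, if it is there at all: three to five of the jars are present (None: absent).
- jar2: Loose squat jam jar, 40 mm diameter, 36 mm tall, 60 g, amber glass with a white lid; origin at the centre of its base, z up through the lid. At the start it stands in one compartment of the wooden box, if it is there at all: three to five of the jars are present (None: absent).
- jar3: Loose squat jam jar, 40 mm diameter, 36 mm tall, 60 g, amber glass with a white lid; origin at the centre of its base, z up through the lid. At the start it stands in one compartment of the wooden box, if it is there at all: three to five of the jars are present (None: absent).
- jar4: Loose squat jam jar, 40 mm diameter, 36 mm tall, 60 g, amber glass with a white lid; origin at the centre of its base, z up through the lid. At the start it stands in one compartment of the wooden box, if it is there at all: three to five of the jars are present (None: absent).
- jar5: Loose squat jam jar, 40 mm diameter, 36 mm tall, 60 g, amber glass with a white lid; origin at the centre of its base, z up through the lid. At the start it stands in one compartment of the wooden box, if it is there at all: three to five of the jars are present (None: absent).
- bell (a joint): Travel of the steel call button, 0 m released to 0.006 m fully down; springs back; about 4 N to press fully. The press is downward.
- bell_top (a point): Centre of the top of the call button's steel cap: 40 mm diameter, 22 mm above the counter, in a fixed black round base 56 mm across and 12 mm high.
- glass: Loose drinking glass, 68 mm across, 120 mm tall, a bystander. Origin at the centre of its base.
- shaker: Loose white salt shaker with a steel top, 44 mm across, 68 mm tall, a bystander. Origin at the centre of its base.
- canister: Loose square steel canister, 73 mm wide, 114 mm tall, a bystander. Origin at the centre of its base.
Mind the look-alikes: they are no part of the job. Of the things that look like the part that bears bell, the middle-sized one is meant.

How it is judged (in metres and radians):
On the way, in this order (a step that is already met when the one before it is completed fails the run):
1. the empty tray is on the mat, its centre within 25 mm of the mat's (horizontal distance between tray and mat below 0.025 m and linear speed of tray below 0.03 m/s and horizontal distance between each of pear, jar1, jar2, jar3, jar4, jar5 and tray above 0.11 m), for 0.2 s.
2. the pear and all jars present rest on the tray, jars upright, the tray on the mat (horizontal distance between tray and mat below 0.025 m and linear speed of each of tray, pear, jar1, jar2, jar3, jar4, jar5 below 0.03 m/s and horizontal distance between pear and tray below 0.1 m and z of pear in the frame of tray between -0.002 and 0.05 m and horizontal distance between each of jar1, jar2, jar3, jar4, jar5 and tray below 0.095 m and z of jar1 in the frame of tray between -0.002 and 0.015 m and angle between each of jar1, jar2, jar3, jar4, jar5's own z axis and vertical below 0.35 rad and z of jar2 in the frame of tray between -0.002 and 0.015 m and z of jar3 in the frame of tray between -0.002 and 0.015 m and z of jar4 in the frame of tray between -0.002 and 0.015 m and z of jar5 in the frame of tray between -0.002 and 0.015 m), for 0.2 s.
3. the call button is pressed down (value of joint bell above 0.0045 m), for 0.05 s.
At the end, for the whole second after the job is handed in: Tray centre within 25 mm of the mat's; pear on the tray floor (base within 100 mm of tray centre); every jar present upright (20 degrees) on the tray floor within 95 mm of its centre; all at rest; apples in the basket; call button then pressed 4.5 mm or more and released (all of step 2 and x of apple1 in the frame of basket between -0.14 and 0.14 m and y of apple1 in the frame of basket between -0.09 and 0.09 m and z of each of apple1, apple2 in the frame of basket below 0.045 m and x of apple2 in the frame of basket between -0.14 and 0.14 m and y of apple2 in the frame of basket between -0.09 and 0.09 m and value of joint bell below 0.002 m); the robot touches nothing.
It fails at once if the tray is lifted off the counter (more than 30 mm) (height (world z) of tray above 0.03 m).
It fails at once if the glass is shifted by more than 30 mm or tipped (distance of glass from where it was at the start of the episode above 0.03 m or angle between glass's own z axis and vertical above 0.5 rad).
It fails at once if the shaker is shifted by more than 30 mm or tipped (distance of shaker from where it was at the start of the episode above 0.03 m or angle between shaker's own z axis and vertical above 0.5 rad).
It fails at once if the canister is shifted by more than 30 mm or tipped (distance of canister from where it was at the start of the episode above 0.03 m or angle between canister's own z axis and vertical above 0.5 rad).
Of jar1, jar2, jar3, jar4, jar5 only 3 to 5 are there at a start; the rules pass over those that are not, and their reading is None.
At some moment in a run one of tray may be knocked a few centimetres aside while the robot is not near it.
Once in a run the grip may slacken for a moment while it holds something.
It also fails if it takes over 210 s, if anything falls off the work surface, if the arm or the gripper's body presses on something with over 40 N, if the wrist force passes 120 N, or if a joint passes its speed limit or range.

ROBOT

A 6-joint arm with a two-finger parallel gripper is mounted at the origin on the work surface. World frame = base frame: x ahead of the robot, y to its left, z up, the work surface at z = 0. Lengths are in m, angles in degrees, forces in N, time in s.
With the tool pointing down it reaches from about 0.325 to 0.775 m from the base axis. Payload 9.3 kg.
Tool frame: the origin (TCP) lies midway between the tips of the shut fingers; the grasp point (between the pads) lies ctrl.hold_point_z behind it (ctrl.hold_point_z is the distance from the TCP to the grasp point, in m); z points along the fingers, y is the direction in which the jaws open and shut (so a half turn about z gives the same grasp; the last joint's range is limited). The gripper opens to 85 mm and grips with 20 to 120 N. Pads are 22 mm wide; open, the fingers measure 114 mm over their backs; the gripper's body (76 mm by 85 mm) begins 54 mm behind the grasp point. The pads swing forward as they close: fully open they stand 13 mm farther back than shut.
Start: joints at [66.715, 14.817, 1.232, 76.415, 0, 81.257], TCP at [0.138, 0.532, 0.231] pointing down, gripper open.
Joint ranges: [-174.27, 174.27], [-52.1, 104.24], [-59.71, 78.15], [-110.17, 111.67], [-87.03, 83.33], [-180, 180]. Speed limits (degrees/s): [127.2, 127.2, 159.86, 180, 180, 180].

INTERFACE

Orientations are given as a 3x3 rotation matrix whose columns are the frame's x, y, z axes.
In Python, from station import ctrl gives the robot as it stands. Calls block until the motion is done:
- ctrl.goto(position, orientation): joint-space move of the TCP to a pose.
- ctrl.move_l(position, rotation=None, v=0.15): straight line of the TCP; rotation=None keeps the orientation; v is the mean speed in m/s.
- ctrl.set_joints(angles): joint-space move.
- ctrl.ungrasp() and ctrl.close(strength=None): open the fingers fully, or close them until they stop; strength is the grip in N (None keeps the last).
- ctrl.dwell(seconds).
- ctrl.ik(position, orientation): joint angles nearest the present ones, or None.
- ctrl.read_state(): the state.
- ctrl.capture(name): name is "side" or "top"; returns a dict with "pixels" (400x640x3 uint8, red, green, blue), "fx", "fy", "cx", "cy" (pixels), "rvec" (rotation vector, rad) and "tvec" (3), from world to camera coordinates, as OpenCV has them. Camera axes: x right, y down, z forward; pixel columns grow to the right and rows downward; lengths in m; the calibration is good to about 2 mm. A picture is of the moment at which its call begins. There is no depth.
A pose or a line that the arm cannot do raises ctrl.Unreachable and nothing moves.
- ctrl.finish_job(): hands the job in, once; it reports no verdict.
Trained networks look in a picture, given as the dict that the camera call returned (one of the last four; its "shot" number tells which), for a name from the list of things; names that differ only in an ending like _2 or _b are one class to them, and where a whole thing is asked for, a point or a joint stands for the part that bears it (a point fixed in the world has none). Each returns a list of dicts, best first, with "confidence" (0 to 1); they miss things now and then, are a little off and sometimes report something else, mostly with a low value. They report only what shows in the picture. A call takes as long as a camera call. They do not tell look-alikes from the thing itself.
- ctrl.regions_of(picture, query): "pixels" (400x640 bool, what is visible of it) and "location" ([row, column] in pixels, amid what is visible of it).
- ctrl.landmark_of(picture, query): "location" ([row, column] in pixels: a listed point, or the origin of a listed thing).
The state is a dict: "time": time; "qpos": joint angles; "dq": joint speeds; "joint_efforts": joint torques, N m; "tcp_pos": TCP position; "ee_rot": TCP orientation; "contact_force": force on the tool from outside, world axes, zero at the start; "moment": the same for the moment, N m; "width": finger opening in m.
Only numpy, scipy, OpenCV 4.12 (cv2) and the standard library are available. Lean on these libraries where they do the work, as an engineer would, in place of code of your own. Each camera call takes 0.05 s, during which the arm holds its last target. There are 200 camera calls.

## Working session

There is one attempt and no reset: what is moved stays moved. The work goes in short steps, each a Python script; the robot and the scene stay as the last script left them, time stands still between calls to the robot, and variables do not carry over. Pictures are saved under pics/ and viewed, about 12 in all and at most 16, crops included, and the job is handed in when it is done.

```bash
mkdir -p pics
cat > h.py <<'E'
import numpy as np, cv2
from station import ctrl
def cam(p):
    R,_=cv2.Rodrigues(np.array(p["rvec"],float)); return R,np.array(p["tvec"],float).ravel()
def ray(p,rc,z):
    R,t=cam(p); d=R.T@np.array([(rc[1]-p["cx"])/p["fx"],(rc[0]-p["cy"])/p["fy"],1]); c=-R.T@t
    return c+d*(z-c[2])/d[2]
def proj(p,X):
    R,t=cam(p); q=R@np.array(X,float)+t; return np.array([p["cy"]+p["fy"]*q[1]/q[2],p["cx"]+p["fx"]*q[0]/q[2]])
def save(p,n): cv2.imwrite(f"pics/{n}.png",np.ascontiguousarray(p["pixels"][:,:,::-1]))
def down(a):
    # tool z down, jaw (y) axis at angle a (deg) from world x
    a=np.radians(a); y=np.array([np.cos(a),np.sin(a),0]); z=np.array([0,0,-1.]); return np.c_[np.cross(y,z),y,z]
E
python3 - <<'E'
from h import *
s=ctrl.read_state(); print(s["time"],s["tcp_pos"],np.round(s["ee_rot"],2).tolist(),ctrl.hold_point_z)
for n in("top","side"):
    p=ctrl.capture(n); save(p,n+"0"); R,t=cam(p); print(n,(-R.T@t).round(3))
    for q in["tray","mat","basket","pear","apple1","rack","jar1","bell","bell_top","glass","shaker","canister"]:
        L=ctrl.landmark_of(p,q)
        z={"bell_top":.022}.get(q,0)
        print(q,[(round(d["confidence"],2),np.round(d["location"]).tolist(),ray(p,d["location"],z)[:2].round(3).tolist()) for d in L[:6]])
E
```

```text
0.0 [0.13796939 0.53208749 0.23062516] [[-0.97, 0.25, -0.0], [0.25, 0.97, -0.0], [0.0, -0.0, -1.0]] 0.0187
top [0.454 0.077 1.36 ]
tray [(0.93, [239.0, 286.0], [0.472, 0.213])]
mat [(0.77, [240.0, 360.0], [0.475, -0.01]), (0.75, [150.0, 417.0], [0.755, -0.18])]
basket [(0.75, [200.0, 222.0], [0.587, 0.413]), (0.62, [234.0, 459.0], [0.504, -0.307]), (0.59, [151.0, 416.0], [0.752, -0.177])]
pear [(0.78, [208.0, 462.0], [0.581, -0.316]), (0.56, [173.0, 341.0], [0.68, 0.05])]
apple1 [(0.64, [264.0, 452.0], [0.412, -0.287]), (0.64, [237.0, 461.0], [0.493, -0.313])]
rack [(0.94, [176.0, 326.0], [0.67, 0.098])]
jar1 [(0.71, [230.0, 190.0], [0.491, 0.506]), (0.61, [171.0, 324.0], [0.684, 0.103]), (0.56, [170.0, 302.0], [0.684, 0.169]), (0.53, [175.0, 365.0], [0.675, -0.022]), (0.5, [176.0, 341.0], [0.671, 0.052]), (0.47, [172.0, 287.0], [0.677, 0.217])]Traceback (most recent call last):
  File "<stdin>", line 6, in <module>
ValueError: it knows: apple, basket, bell_top, canister, glass, jar, mat, pear, rack, shaker, tray
```

View pics/top0.png

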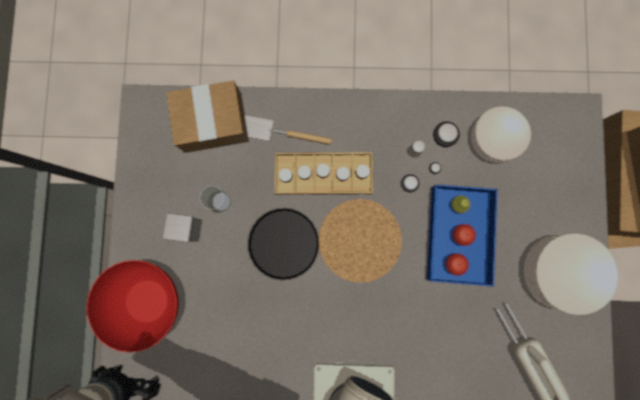

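The top view shows the tray at column 284, row 243, the mat at (360,240), and the rack with five jars around (323,173). The basket is at (463,235) with the pear at its far end. Bell candidates are at (446,133), (410,183) and (435,168), with the shaker probably at (418,147). Next I'll look closer.

Run:
```python
from h import *
P={}
for n in("top","side"):
    p=ctrl.capture(n); save(p,n+"1"); R,t=cam(p); print(n,(-R.T@t).round(3)); P[n]=p
    for q in["tray","mat","basket","pear","apple","rack","jar","bell_top","glass","shaker","canister"]:
        L=ctrl.landmark_of(p,q)
        z={"bell_top":.022}.get(q,0)
        if q=="bell_top" or n=="side" : print(q,[(round(d["confidence"],2),np.round(d["location"]).tolist(),ray(p,d["location"],z)[:2].round(3).tolist()) for d in L[:6]])
p=P["top"]; im=p["pixels"]
bgr=im[:,:,::-1]
a=cv2.resize(bgr[110:210,385:475],None,fx=5,fy=5,interpolation=cv2.INTER_CUBIC)
b=cv2.resize(bgr[145:200,265:381],None,fx=3,fy=3,interpolation=cv2.INTER_CUBIC)
o=np.zeros((500,800,3),np.uint8);o[:500,:450]=a;o[:165,452:800]=b
cv2.imwrite("pics/crop1.png",o)
# circle fits
def fit(mask,z,name):
    c=max(cv2.findContours(mask.astype(np.uint8),cv2.RETR_EXTERNAL,cv2.CHAIN_APPROX_NONE)[0],key=cv2.contourArea)[:,0]
    W=np.array([ray(p,(y,x),z)[:2] for x,y in c]); (cx,cy),r=cv2.minEnclosingCircle((W*1000).astype(np.float32)); e=cv2.fitEllipse((W*1000).astype(np.float32)); print(name,np.round((cx,cy,r)),np.round(e[0]),np.round(e[1]))
for q,z in(("tray",.02),("mat",0),("basket",.06),("rack",.026)):
    for r in ctrl.regions_of(p,q)[:2]:
        print(r["confidence"]);fit(r["pixels"],z,q)
        if q in("basket","rack"):
            c=max(cv2.findContours(r["pixels"].astype(np.uint8),cv2.RETR_EXTERNAL,cv2.CHAIN_APPROX_NONE)[0],key=cv2.contourArea)[:,0]
            W=np.array([ray(p,(y,x),z)[:2] for x,y in c]); print(cv2.minAreaRect((W*1000).astype(np.float32)))
for r in ctrl.regions_of(p,"jar"): print("jar",round(r["confidence"],2),np.round(r["location"],1),ray(p,r["location"],.036)[:2].round(3),r["pixels"].sum())
for r in ctrl.regions_of(p,"pear"): print("pear",round(r["confidence"],2),np.round(r["location"],1),ray(p,r["location"],.03)[:2].round(3))
```

```text
top [0.454 0.077 1.36 ]
bell_top [(0.59, [132.0, 449.0], [0.808, -0.272]), (0.52, [183.0, 409.0], [0.65, -0.153]), (0.41, [168.0, 436.0], [0.698, -0.233])]
side [ 0.016 -0.668  0.714]
tray [(0.93, [221.0, 255.0], [0.471, 0.217])]
mat [(0.56, [267.0, 307.0], [0.477, -0.014])]
basket [(0.93, [344.0, 409.0], [0.504, -0.312])]
pear [(0.66, [320.0, 435.0], [0.592, -0.3])]
apple [(0.92, [344.0, 408.0], [0.503, -0.311]), (0.74, [264.0, 303.0], [0.474, 0.001]), (0.51, [224.0, 359.0], [0.685, 0.043])]
rack [(0.94, [214.0, 339.0], [0.673, 0.109])]
jar [(0.79, [235.0, 374.0], [0.684, -0.019]), (0.77, [202.0, 328.0], [0.684, 0.171]), (0.75, [227.0, 359.0], [0.676, 0.029]), (0.62, [214.0, 348.0], [0.691, 0.095]), (0.58, [200.0, 315.0], [0.661, 0.205])]
bell_top [(0.86, [256.0, 488.0], [0.823, -0.257]), (0.65, [276.0, 444.0], [0.686, -0.239]), (0.51, [266.0, 406.0], [0.642, -0.166])]
glass [(0.81, [177.0, 256.0], [0.592, 0.416])]
shaker [(0.68, [260.0, 441.0], [0.747, -0.184])]
canister [(0.62, [179.0, 220.0], [0.499, 0.472])]
0.57
tray [461. 220. 108.] [460. 221.] [206. 210.]
0.7
mat [477.  -8. 125.] [477.  -9.] [246. 247.]
0.89
basket [ 498. -301.  165.] [ 499. -298.] [218. 333.]
((499.0461730957031, -295.6291198730469), (195.10105895996094, 281.6837463378906), 86.93289184570312)
0.8
rack [671. 105. 155.] [674. 112.] [143. 336.]
((673.7681274414062, 105.74076080322266), (127.02288055419922, 294.0227966308594), 2.434227705001831)
jar 0.52 [167.9 321.6] [0.687 0.109] 154
jar 0.49 [173.4 285.7] [0.668 0.216] 151
jar 0.44 [171.5 363.3] [ 0.679 -0.015] 141
jar 0.43 [172.9 307.6] [0.671 0.151] 149
jar 0.43 [173.8 339.2] [0.67  0.057] 155
pear 0.51 [204.6 459.5] [ 0.588 -0.301]
```

View pics/side1.png

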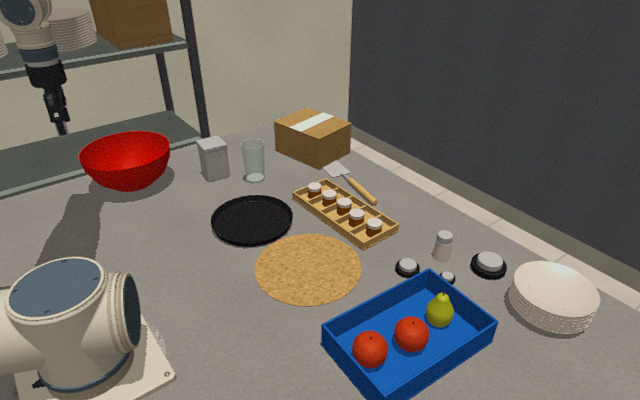

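View pics/crop1.png

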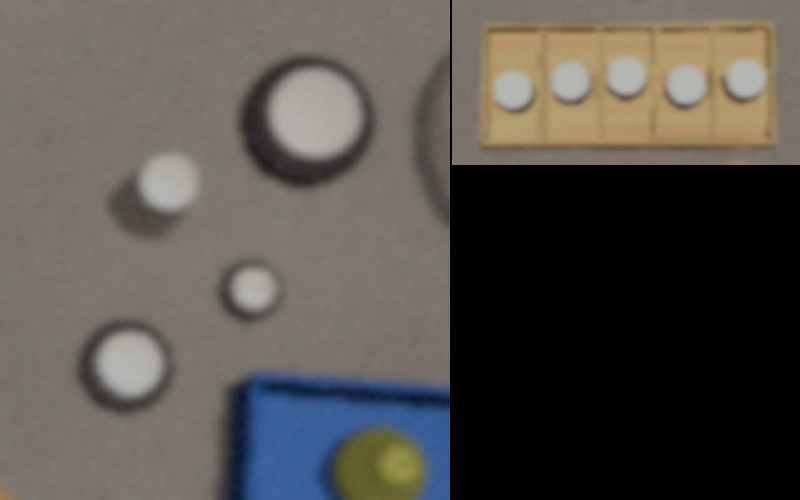

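Five jars are present. The bell at top-view (410,183), about 55 mm across, is the middle one, at roughly (0.648,-0.157). The pear is at the far-x end of the basket. Next I'll refine the tray position with a colour fit and drag the tray by the inside of its rim.

```bash
cat >> h.py <<'E'
def comp(p,mask,z,near):
    n,l,st,ce=cv2.connectedComponentsWithStats(mask.astype(np.uint8))
    out=[]
    for i in range(1,n):
        if st[i,4]<40: continue
        c=cv2.findContours((l==i).astype(np.uint8),cv2.RETR_EXTERNAL,cv2.CHAIN_APPROX_NONE)[0][0][:,0]
        W=np.array([ray(p,(y,x),z)[:2] for x,y in c],np.float32)*1000
        (x,y),r=cv2.minEnclosingCircle(W); out.append((x/1000,y/1000,r/1000,st[i,4]))
    return [o for o in out if near(o)]
def find_tray(p,exp=None):
    m=cv2.morphologyEx((p["pixels"].max(2)<50).astype(np.uint8),cv2.MORPH_OPEN,np.ones((3,3)))
    m=cv2.morphologyEx(m,cv2.MORPH_CLOSE,np.ones((5,5)))
    return comp(p,m,.02,lambda o:.08<o[2]<.13 and .25<o[0]<.7 and abs(o[1])<.4)
def lids(p,z=.041):
    im=p["pixels"].astype(int); m=(im.min(2)>140)&(im.max(2)-im.min(2)<35)
    return comp(p,m,z,lambda o:.012<o[2]<.028 and .3<o[0]<.77)
E
python3 - <<'E'
from h import *
p=ctrl.capture("top"); print("tray",np.round(find_tray(p),3)); print("lids",np.round(lids(p),3))
m=ctrl.regions_of(p,"mat")
print([ (r["confidence"],r["location"]) for r in m])
im=p["pixels"].astype(int)
print("cork",np.round(comp(p,(im[:,:,0]-im[:,:,2]>50)&(im[:,:,0]>130),0,lambda o:.1<o[2]<.15),3))
print("yellow",np.round(comp(p,(im[:,:,0]-im[:,:,2]>50)&(im[:,:,1]>90)&(im[:,:,1]>im[:,:,0]*.85),.03,lambda o:o[1]<-.2),3))
for z in (.006,.022):print("bell",ray(p,(183,410.6),z).round(3))
E
```

```text
tray []
lids [[ 7.59e-01 -1.78e-01  1.60e-02  9.30e+01]
 [ 6.81e-01  1.06e-01  1.90e-02  1.27e+02]
 [ 6.82e-01 -1.30e-02  1.90e-02  1.28e+02]
 [ 6.74e-01  1.61e-01  1.90e-02  1.29e+02]
 [ 6.74e-01  4.60e-02  1.90e-02  1.28e+02]
 [ 6.64e-01  2.18e-01  1.90e-02  1.24e+02]
 [ 6.49e-01 -1.54e-01  1.80e-02  1.14e+02]
 [ 5.82e-01  4.11e-01  2.00e-02  5.50e+01]]
[]
cork [[ 6.350e-01 -8.150e-01  1.080e-01  6.190e+02]
 [ 4.760e-01 -1.000e-02  1.240e-01  5.378e+03]
 [ 2.750e-01  6.410e-01  1.110e-01  3.964e+03]]
yellow [[ 5.90e-01 -3.05e-01  2.20e-02  1.61e+02]]
bell [ 0.652 -0.161  0.006]
bell [ 0.65  -0.158  0.022]
```

Run:
```python
from h import *
p=ctrl.capture("top"); g=p["pixels"].max(2)
print(g[200:290:6,284], g[243,240:330:5], ray(p,(243.5,284),.02).round(3))
for th in(40,45,55,65):
    m=cv2.morphologyEx((g<th).astype(np.uint8),cv2.MORPH_OPEN,np.ones((5,5)))
    print(th,np.round(comp(p,m,.02,lambda o:o[3]>400),3).tolist())
```

```text
[124 117  61  60  62  65  63  60  62  61  62  62  61  39 123] [125 123  28  54  56  57  58  58  59  60  60  64  65  64  64  61 157 160] [0.46  0.215 0.02 ]
40 [[0.672, 0.934, 0.175, 802.0], [0.056, 0.661, 0.099, 1006.0]]
45 [[0.669, 0.923, 0.186, 879.0], [0.053, 0.662, 0.099, 1084.0]]
55 [[0.669, 0.923, 0.186, 952.0], [0.052, 0.663, 0.101, 1241.0]]
65 [[0.696, -0.764, 0.182, 1576.0], [0.74, -0.835, 0.092, 461.0], [0.761, 0.441, 0.097, 433.0], [0.669, 0.923, 0.187, 1027.0], [0.46, 0.219, 0.105, 2923.0], [0.052, 0.663, 0.101, 1349.0]]
```

```bash
sed -i 's/max(2)<50/max(2)<85/' h.py
python3 - <<'E'
from h import *
p=ctrl.capture("top"); t=np.round(find_tray(p),3); print(t)
T=np.array(t[0][:2]) if len(t) else np.array([.461,.217]); M=np.array([.476,-.010])
d=(M-T)/np.linalg.norm(M-T); a=np.degrees(np.arctan2(d[1],d[0]))+90
cand=[a,a+180] if a<90 else [a,a-180]
q=ctrl.read_state()["qpos"]
s=T+.05*d; e=M+.086*d
def best(pos):
    best=None
    for c in cand:
        j=ctrl.ik([*pos,.15],down(c))
        if j is not None and (best is None or abs(j[5])<best[0]): best=(abs(j[5]),c)
    return best[1]
c=best(s); R=down(c); print(d,c)
ctrl.close(40); 
ctrl.goto([*s,.2],R); print(ctrl.read_state()["tcp_pos"])
ctrl.move_l([*s,.03],v=.2); ctrl.move_l([*s,.010],v=.05)
print(ctrl.read_state()["contact_force"])
ctrl.move_l([*e,.010],v=.07)
st=ctrl.read_state(); print(st["tcp_pos"],st["contact_force"],st["time"])
b=e-.03*d
ctrl.move_l([*b,.010],v=.1); ctrl.move_l([*b,.2],v=.25)
ctrl.goto([.40,-.28,.25],R)
p=ctrl.capture("top"); save(p,"top2"); print("tray",np.round(find_tray(p),3)); print([ (ray(p,r["location"],0).round(3),r["confidence"]) for r in ctrl.landmark_of(p,"tray")])
E
```

```text
[[4.600e-01 2.180e-01 1.070e-01 4.039e+03]]
[ 0.07000328 -0.99754676] 184.014175695411
[0.46342455 0.16840375 0.2000388 ]
[0.21547398 0.05322105 0.70252097]
[ 0.48201152 -0.09573645  0.01001084] [-0.91868081  2.90132917  0.28760796] 10.7917
tray [[ 4.750e-01 -5.000e-03  1.050e-01  3.938e+03]]
[(array([0.478, 0.004, 0.   ]), 0.88)]
```

View pics/top2.png

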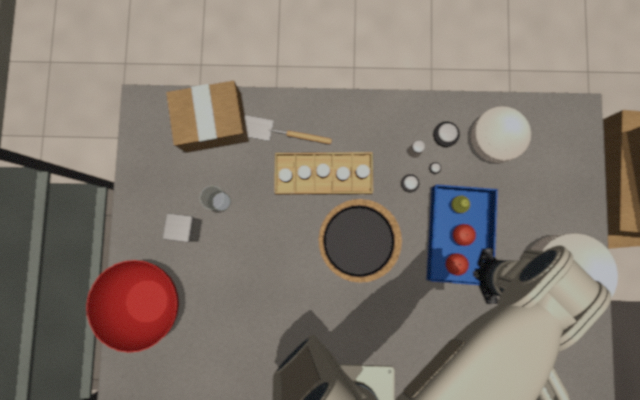

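The tray now sits concentric on the mat, at (360,240). Next is the pear.

```bash
cat >> h.py <<'E'
def rot(pos,ang):
    b=None
    for c in(ang,ang+180,ang-180):
        j=ctrl.ik(pos,down(c))
        if j is not None and(b is None or abs(j[5])<b[0]): b=(abs(j[5]),c)
    return down(b[1])
def pick(xy,ang,z,F,zup=.16):
    R=rot([*xy,zup],ang); ctrl.ungrasp(); ctrl.goto([*xy,zup],R); ctrl.move_l([*xy,z+.05],v=.25); ctrl.move_l([*xy,z],v=.08)
    print("f",np.round(ctrl.read_state()["contact_force"],1)); ctrl.close(F); w=ctrl.read_state()["width"]
    ctrl.move_l([*xy,zup],v=.15); s=ctrl.read_state(); print("pick w",round(w,4),round(s["width"],4),"t",round(s["time"],1))
def place(xy,ang,z,zup=.16):
    R=rot([*xy,zup],ang); ctrl.goto([*xy,zup],R); print("carry w",round(ctrl.read_state()["width"],4))
    ctrl.move_l([*xy,z+.03],v=.2); ctrl.move_l([*xy,z],v=.05); s=ctrl.read_state(); print("place w",round(s["width"],4),"f",np.round(s["contact_force"],1))
    ctrl.ungrasp(); ctrl.move_l([*xy,zup],v=.2)
def look(n=None):
    p=ctrl.capture("top")
    if n: save(p,n)
    print("tray",np.round(find_tray(p),3).tolist(),"lids",[(round(o[0],3),round(o[1],3)) for o in lids(p)])
    return p
E
python3 - <<'E'
from h import *
pick([.589,-.303],87,.013,40)
p=ctrl.capture("side"); save(p,"side2")
E
```

```text
f [ 0.4 -0.2  0.2]
pick w 0.0518 0.0517 t 18.5
```

View pics/side2.png

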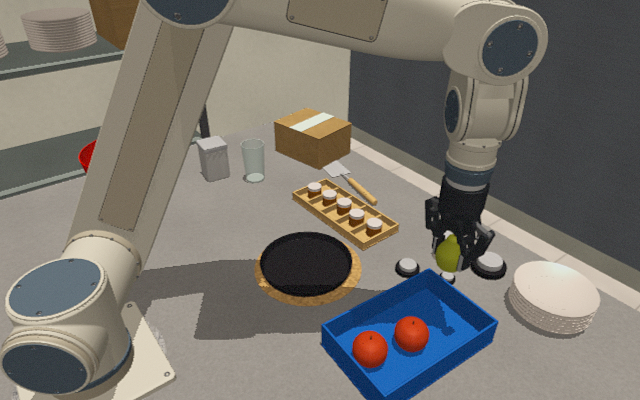

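The pear is held between the fingers at (450,250), and both apples are still in the basket.

Run:
```python
from h import *
p=look()
place([.476,-.007],87,.0135)
ctrl.goto([.5,.25,.2],rot([.5,.25,.2],0))
p=look("top3"); cv2.imwrite("pics/c3.png",cv2.resize(p["pixels"][140:300,270:500,::-1],None,fx=3,fy=3)); print(ctrl.read_state()["time"])
```

```text
tray [] lids [(0.759, -0.178), (0.681, 0.106), (0.682, -0.013), (0.674, 0.162), (0.674, 0.046), (0.664, 0.218), (0.649, -0.154)]
carry w 0.0517
place w 0.0517 f [-0.2 -0.5 -1. ]
tray [[0.474, -0.005, 0.105, 3728.0]] lids [(0.743, 1.07), (0.759, -0.178), (0.681, 0.106), (0.682, -0.013), (0.674, 0.162), (0.674, 0.046), (0.664, 0.219), (0.649, -0.155)]
23.675
```

View pics/c3.png

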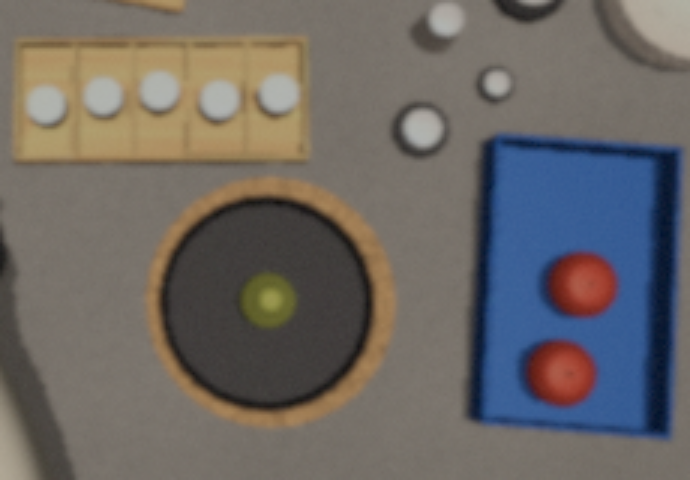

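The pear stands at the tray centre, at crop (268,300). Now the first jar.

```bash
cat > jar.py <<'E'
from h import *
import sys
def slot(T,k,r=.062):
    a=np.radians(k); return [T[0]+r*np.cos(a),T[1]+r*np.sin(a)],k+90
def do(J,T,k,away=(.5,.25)):
    pick(J,1.5,.015,60)
    s,a=slot(T,k); place(s,a,.0145)
E
python3 - <<'E'
from jar import *
do([.664,.218],[.475,-.005],0+36)
ctrl.goto([.5,.3,.2],rot([.5,.3,.2],0))
p=look("top4"); cv2.imwrite("pics/c4.png",cv2.resize(p["pixels"][140:300,270:500,::-1],None,fx=3,fy=3)); print(ctrl.read_state()["time"]); print(np.round(lids(p,.04),3))
E
```

```text
f [ 0.4  0.5 -0.1]
pick w 0.0383 0.0382 t 27.5
carry w 0.0382
place w 0.0382 f [-4.4  0.4  9.4]
tray [[0.475, -0.005, 0.105, 3547.0]] lids [(0.759, -0.178), (0.681, 0.106), (0.681, -0.012), (0.674, 0.162), (0.674, 0.046), (0.649, -0.154), (0.523, 0.032)]
32.45
[[ 7.59e-01 -1.78e-01  1.60e-02  9.20e+01]
 [ 6.82e-01  1.06e-01  1.90e-02  1.26e+02]
 [ 6.81e-01 -1.20e-02  1.90e-02  1.27e+02]
 [ 6.74e-01  1.62e-01  1.90e-02  1.25e+02]
 [ 6.74e-01  4.60e-02  1.90e-02  1.28e+02]
 [ 6.49e-01 -1.55e-01  1.80e-02  1.13e+02]
 [ 5.23e-01  3.20e-02  1.90e-02  1.26e+02]]
```

View pics/c4.png

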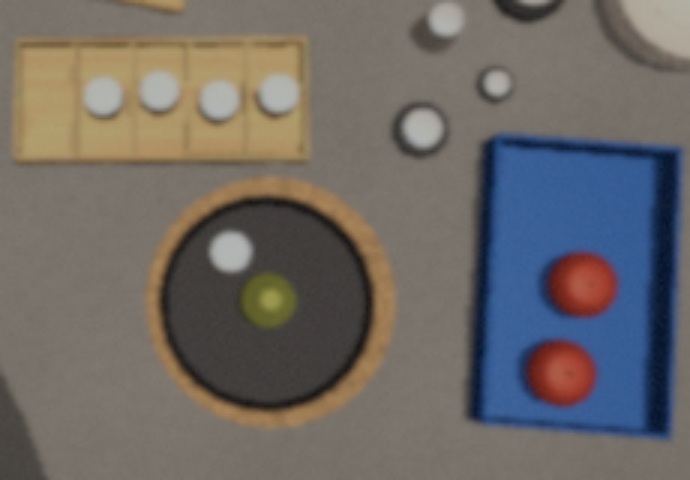

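The first jar stands upright at crop (231,250). It took 9 N on touchdown, so I'll place the rest 1 mm higher, checking the tray before each one.

```bash
cat > loop.py <<'E'
from jar import *
def run(Js,ks,T):
    for J,k in zip(Js,ks):
        pick(J,1.5,.015,60)
        if ctrl.read_state()["width"]<.03: print("NO GRIP");return
        ctrl.goto([.55,.28,.2],rot([.55,.28,.2],1.5))
        t=[o for o in find_tray(ctrl.capture("top"))]
        if ctrl.read_state()["width"]<.03: print("LOST");return
        if len(t)!=1 or np.hypot(t[0][0]-T[0],t[0][1]-T[1])>.008: print("TRAY?",np.round(t,3));return
        s,a=slot(T,k); place(s,a,.0155)
    ctrl.goto([.5,.3,.2],rot([.5,.3,.2],0));
E
python3 - <<'E'
from loop import *
run([[.674,.162],[.682,.106]],[108,180],[.475,-.005])
p=look("top5"); cv2.imwrite("pics/c5.png",cv2.resize(p["pixels"][140:300,270:500,::-1],None,fx=3,fy=3)); print(ctrl.read_state()["time"])
E
```

```text
f [-0.3 -0.8 -0. ]
pick w 0.0384 0.0383 t 36.5
carry w 0.0381
place w 0.0382 f [-0.3  0.6 -0.9]
f [-0.   0.4  0. ]
pick w 0.0387 0.0386 t 47.7
carry w 0.0382
place w 0.0381 f [-0.3  0.6 -0.1]
tray [[0.474, -0.005, 0.105, 3171.0]] lids [(0.744, 1.064), (0.759, -0.178), (0.681, -0.012), (0.674, 0.046), (0.649, -0.154), (0.523, 0.032), (0.454, 0.057), (0.411, -0.004)]
54.025
```

View pics/c5.png

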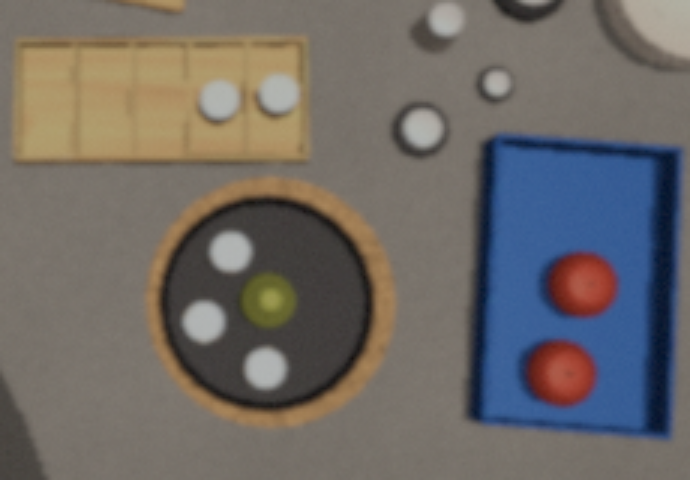

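Three jars and the pear are standing in the tray. Two jars are left, at crop (219,100) and (279,94).

Run:
```python
from loop import *
run([[.674,.046],[.682,-.012]],[-108,-36],[.475,-.005])
p=look("top6"); cv2.imwrite("pics/c6.png",cv2.resize(p["pixels"][140:300,270:500,::-1],None,fx=3,fy=3)); print(ctrl.read_state()["time"])
```

```text
f [ 1.1  0.8 -0.1]
pick w 0.0384 0.0383 t 59.4
carry w 0.0385
place w 0.0385 f [-0.2  0.3  0.1]
f [0.6 0.2 0.4]
pick w 0.0384 0.0383 t 71.2
carry w 0.0381
place w 0.0381 f [-0.   0.5 -0.3]
tray [[0.474, -0.005, 0.105, 2800.0]] lids [(0.744, 1.068), (0.759, -0.178), (0.632, 0.89), (0.649, -0.155), (0.526, -0.041), (0.523, 0.032), (0.454, 0.057), (0.455, -0.064), (0.411, -0.004)]
79.275
```

View pics/c6.png

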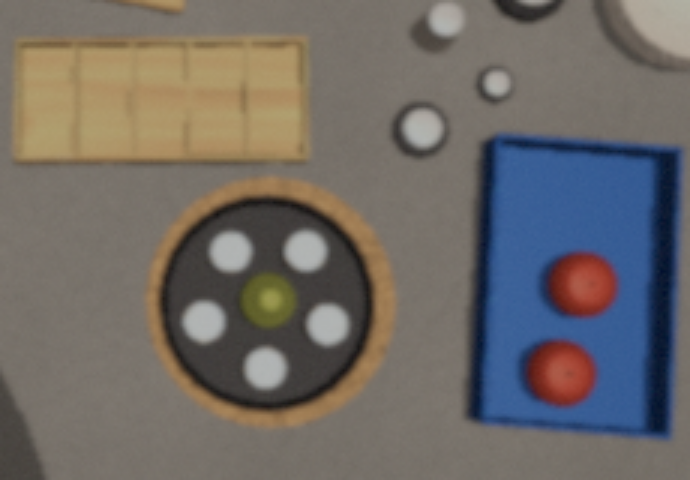

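All five jars and the pear are on the tray and it is still centred. Now I'll press the middle bell.

Run:
```python
from h import *
p=ctrl.capture("top"); b=min(lids(p,.022),key=lambda o:np.hypot(o[0]-.65,o[1]+.158)); print(b)
xy=b[:2]; ctrl.close(40)
R=rot([*xy,.16],0); ctrl.goto([.56,.0,.28],R); ctrl.goto([*xy,.16],R); ctrl.move_l([*xy,.03],v=.15)
f0=ctrl.read_state()["contact_force"][2]
for z in(.022,.020,.018,.0165,.0155,.0148,.014):
    ctrl.move_l([*xy,z],v=.02); ctrl.dwell(.1); s=ctrl.read_state(); f=s["contact_force"][2]-f0; print(z,round(s["tcp_pos"][2],4),round(f,2))
    if f>12: break
ctrl.dwell(.2); ctrl.move_l([*xy,.05],v=.05); ctrl.move_l([*xy,.2],v=.2)
ctrl.goto([.56,.0,.28],R); ctrl.goto([.45,.35,.25],rot([.45,.35,.25],0)); ctrl.dwell(.5)
p=look("top7"); q=ctrl.capture("side"); save(q,"side7"); print(ctrl.read_state()["time"])
```

```text
(0.6514483642578125, -0.1577344512939453, 0.01731270980834961, np.int32(110))
0.022 0.0221 1.71
0.02 0.0201 1.34
0.018 0.0181 2.81
0.0165 0.0166 4.26
0.0155 0.016 7.36
0.0148 0.016 11.63
0.014 0.0158 18.27
tray [[0.474, -0.005, 0.105, 2777.0]] lids [(0.759, -0.178), (0.649, -0.154), (0.526, -0.041), (0.523, 0.032), (0.455, 0.057), (0.455, -0.064), (0.411, -0.004)]
92.4583
```

View pics/side7.png

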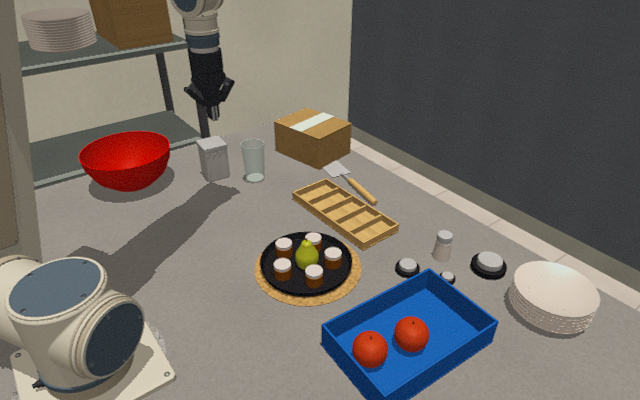

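View pics/top7.png

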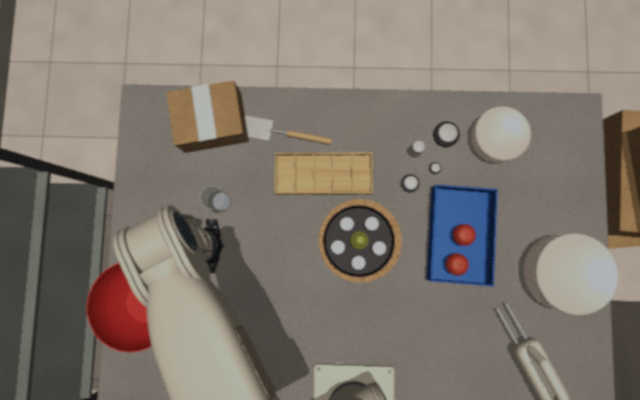

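The button bottomed out: the tip stopped at 16 mm while the force climbed to 18 N, and it is released again. The loaded tray is centred at (360,240) with every jar upright, the apples are in the basket, the bystanders are unmoved and the arm is clear.

Run:
```python
from h import *
ctrl.finish_job(); print(ctrl.read_state()["time"])
```

```text
the job is handed in; nothing more can be done
the job is handed in; nothing more can be done
```

The job is done and handed in at about 92 s of the 210 s allowed; no verdict is reported.

- **Tray:** I dragged it by the inside of its rim onto the mat. The last picture puts its centre about 5 mm from the mat's, well inside the 25 mm limit.
- **Load:** The pear stands at the centre of the tray. All five jars stand upright around it, about 62 mm out, and the wooden box is empty.
- **Call button:** I pressed the middle-sized one. The tip went from 22 mm to about 16 mm above the counter, then stopped while the force rose to 18 N, so it reached the end of its travel. The arm then let go and moved clear.
- **Left alone:** In the final views both apples are in the basket and the glass, shaker and canister look unmoved.

The first jar was set down about 1 mm too low, with 9 N of contact, but it stayed upright; I placed the others higher. The network's tray position differed from my colour fit by about 1 cm, and I used the colour fit. I saw no knock to the tray and no slip in the grip.

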